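# Load the parts counter, refit its knob and hold it in to run

## Robot

A 6-joint arm with a two-finger parallel gripper is mounted at the origin on a cart in front of the work surface, level with it; the furniture and walls round the work are solid. World frame = base frame: x ahead of the robot, y to its left, z up, the work surface at z = 0. Lengths are in mm, angles in rad, forces in N, time in s.
With the tool pointing down it reaches from about 375 to 975 mm from the base axis. Payload 3.8 kg.
Tool frame: the origin (TCP) lies on the mounting face of the last link; the fingertips stand 173 mm ahead of it and the grasp point (between the pads) lies 155 mm ahead of it; z points along the fingers, y is the line along which they close (so a half turn about z gives the same grasp; the last joint's range is limited). The gripper opens to 85 mm and grips with 20 to 120 N. Pads are 22 mm wide; open, the fingers measure 114 mm over their backs; the gripper's body (76 mm by 85 mm) begins 54 mm behind the grasp point. The pads swing forward as they close: fully open they stand 13 mm farther back than shut.
Start: joints at [-1.291, 0.264, 1.604, -0, 1.274, -0.037], TCP at [210.276, -641.408, 404.68] pointing down, gripper open.
Joint ranges: [-2.63, 2.63], [-0.94, 2.18], [0.31, 2.57], [-1.31, 4.45], [0, 2.66], [-2.55, 2.55]. Speed limits (rad/s): [2.57, 2.57, 3.14, 3.14, 3.14, 3.14].

## Interface

Orientations are given as a 3x3 rotation matrix whose columns are the frame's x, y, z axes.
In Python, from station import robot gives the robot as it stands.
- The arm moves only by the tool pendant, called after ">>>" by a JSON object that holds its "method" and its "body", one argument or row to a line. Schema: {"type":"object","properties":{"motion":{"type":"array","items":{"type":"array","items":{"type":"array","items":{"type":"number"},"minItems":7,"maxItems":7},"minItems":1,"maxItems":12},"minItems":1,"maxItems":1},"only":{"type":"string"},"quiet":{"type":"boolean"},"lines":{"type":"string"}},"required":["motion"],"additionalProperties":false}. motion is a list that holds a single list of rows (three levels of brackets), with 1 to 12 rows, each of 7 numbers: dx, dy, dz in units of 5 mm, then a rotation vector rx, ry, rz in units of 0.05 rad, then the finger opening in mm; each row is the pose to reach, as a shift and turn from the pose commanded when the call began, along the tool's axes at that moment; what a row does not reach only later rows make up. A row lasts 1/12 s, in which the tool goes at most 41.7 mm and 0.125 rad, less where a joint would pass 70% of its speed; a pose out of reach is approached as far as the arm can. The fingers move at their own pace and stop on an object; the grip force is fixed at half the most. Time passes only in rows, so rows that do not move let the fingers close. The tool returns the time, the measured TCP pose, the force, the opening and the grip force at its end. only (a regular expression) keeps the lines of the reply that match it, lines (a string "A,B") keeps lines A to B, and quiet returns only ok. Input that does not fit is refused with a message, and nothing moves.
- robot.sense(): the state, without advancing time (a new reading comes with each control period).
- robot.capture(name): name is "scene" or "top"; returns a dict with "frame" (400x640x3 uint8, red, green, blue), "z_map" (400x640 float32, mm along the optical axis (not along the pixel's ray), 0 where there is no reading), "K" (3x3 intrinsics, pixels), "eye" and "attitude" of the camera in the world. Camera axes: x right, y down, z forward; pixel columns grow to the right and rows downward; lengths in mm; the calibration is good to about 2 mm. A picture is of the moment at which its call begins.
- robot.close_job(): hands the job in; it is judged then, once.
The state is a dict: "time_s": time; "joint_positions": joint angles; "qd": joint speeds; "joint_torque": joint torques, N m; "tool_pos": TCP position; "orientation": TCP orientation; "ft_force": force on the tool from outside, world axes, zero at the start; "wrist_torque": the same for the moment, N m; "finger_gap": finger opening in mm; "finger_force": force on a finger pad.
Only numpy, scipy, OpenCV 4.12 (cv2) and the standard library are available. Lean on these libraries where they do the work, as an engineer would, in place of code of your own. Each camera call takes 0.05 s, during which the arm holds its last target. There are 200 camera calls.

## Task

Load the benchtop parts counter: lift the handle of its hinged loading tray until all five hexagonal spacers have slid into the hopper, and lower the tray back flat. Then take the loose control knob, turn it so that the flat in its bore matches the flat of the counter's D-shaped shaft and push it fully home; the counter runs only while this control is pushed in, so press it all the way in and finish there, with the gripper still on the knob holding it in. Leave the other things on the desk where they are.

Things in the scene. Friction and masses are not known exactly. Their poses are not given: they have to be found in the camera images.
- hopper (a point): Middle of the hopper floor, 29 mm above the desk, on the counter: a fixed grey bench machine (plinth 150 x 296 mm, control box 64 mm high at its right end), at another place and yaw each time. The hopper is an open aluminium box, 110 x 89 mm inside (x, y), its rim 56 mm above this point. The point's axes are the machine's: x away from its front, y to its left, z up.
- tray_handle (a point): Middle of the black round handle bar of the loading tray: 10 mm thick, 80 mm long along the machine's x (grip it within 20 mm of the middle, fingers closing along the machine's y). With the tray down the bar's axis is 128 mm above the desk, 15 mm above the top of the tray's walls and 21 mm outside its end wall.
- tray_hinge (a point): Middle of the tray's hinge, on the hopper's left rim, 88 mm above the desk; the hinge axis is the machine's x. With the tray down the handle bar is 111 mm to its left (+y) and 40 mm higher; it swings on a radius of 118 mm, up and over to the right. Mind the wall shelf above the back of the desk: its front edge is at x = 0.59 m, its underside 0.60 m above the desk (its brackets: 0.545 m).
- tray (a joint): Angle of the loading tray (aluminium, 92 x 98 mm, 24 mm walls on three sides, open towards the hopper): 0 = down flat, growing as the handle is lifted, stop at 1.2 rad. The spacers slide off at about 0.5 to 0.7 rad. Turns freely, weighs 0.16 kg; let go below about 1 rad it falls back by its weight.
- spacer_1: A brass hexagonal spacer, 16 mm across flats, 18 mm long, standing in the loading tray at the start; origin at the centre of its underside.
- spacer_2: A brass hexagonal spacer, 16 mm across flats, 18 mm long, lying in the loading tray at the start; origin at the centre of its underside.
- spacer_3: A brass hexagonal spacer, 16 mm across flats, 18 mm long, standing in the loading tray at the start; origin at the centre of its underside.
- spacer_4: A brass hexagonal spacer, 16 mm across flats, 18 mm long, lying in the loading tray at the start; origin at the centre of its underside.
- spacer_5: A brass hexagonal spacer, 16 mm across flats, 18 mm long, standing in the loading tray at the start; origin at the centre of its underside.
- knob: Loose black control knob, bore down on the desk: fluted hub 36 mm wide, 18 mm high, and on it an upright grip bar 10 mm wide, 14 mm high, 36 mm long (total height 32 mm). One end of the bar has a pointed nose (22 mm from the axis) and a white line on top of that half: the pointer. Origin: centre of the underside; z up, x along the bar to the pointer. About 35 g.
- knob_bore (a point): Mouth of the knob's blind D-shaped bore, at the centre of its underside: 13.6 mm in diameter, 14 mm deep, its flat on the pointer's side (+x), 3.8 mm from the axis.
- shaft_tip (a point): Centre of the top of the upright steel D-shaft on the control box, 86 mm above the desk at rest, 22 mm above the panel; 12 mm in diameter, end chamfered, flat 3 mm from the axis. x points out of the flat: the knob's pointer must point the same way, within about 0.1 rad, to slip on. With the knob fully home its underside is 14 mm below this point.
- shaft (a joint): Turn of the shaft in the machine, rad; differs at the start, turns with light friction (0.02 N m), as an endless control does.
- run_push (a joint): How far the shaft is pushed in against its spring, m: 0 at rest, 0.004 at its stop. The spring begins at 3 N and reaches 8 N at the stop.
- screw_dish: Steel dish, 74 mm wide, 14 mm high, under the trough in front of the counter. Bystander.
- charger: White wall charger, 66 x 41 x 28 mm. Bystander.
- suction_cup: Red suction cup with a ring, 50 mm wide, 44 mm high. Bystander.
- driver_red: Precision screwdriver, 134 mm long. Bystander.

How it is judged:
By the outcome, as a careful person would: the job done as asked, in the order asked, and still so for the second after the job is handed in, while the arm keeps its last pose, push and grip.
It also fails if it takes over 64 s, if anything falls off the work surface, if the arm or the gripper's body presses on something with over 40 N, if the wrist force passes 120 N, or if a joint passes its speed limit or range.

## Working session

There is one attempt and no reset: what is moved stays moved. The work goes in short steps, Python scripts to look and compute and a tool call to move; the robot and the scene stay as the last step left them, time stands still between calls to the robot, and variables do not carry over. Pictures are saved under pics/ and viewed, at most 10 in all, crops included, and the job is handed in when it is done.

```bash
ls; cat > h.py <<'E'
import numpy as np, cv2
from station import robot
def cap(n):
    c=robot.capture(n); c={k:np.array(v) for k,v in c.items()}; return c
def pts(c):
    z=c['z_map']; v,u=np.mgrid[:400,:640]; K=c['K']
    p=np.stack([(u-K[0,2])/K[0,0]*z,(v-K[1,2])/K[1,1]*z,z],-1)
    return p@c['attitude'].T+c['eye']
def ray(c,u,v,h):
    d=c['attitude']@np.linalg.inv(c['K'])@np.array([u,v,1.]); return c['eye']+d*(h-c['eye'][2])/d[2]
def save(c,n,box=None,s=1):
    im=c['frame'][...,::-1]
    if box: im=im[box[1]:box[3],box[0]:box[2]]
    cv2.imwrite('pics/'+n+'.png',cv2.resize(im,None,fx=s,fy=s,interpolation=cv2.INTER_CUBIC))
E
mkdir -p pics; python3 - <<'E'
from h import *
for n in('scene','top'):
    c=cap(n); save(c,n+'0'); np.savez(n+'0.npz',**c); print(n,c['K'],c['eye'],c['attitude'])
E
```

```text
pics
station.py
scene [[487.52338989   0.         318.24969152]
 [  0.         487.52338989 196.74175077]
 [  0.           0.           1.        ]] [-1.54825889e-01  5.14628427e+02  9.04779446e+02] [[-0.7570497  -0.48473539  0.43807232]
 [-0.6532994   0.57054242 -0.49767585]
 [-0.00869775 -0.66295773 -0.7486063 ]]
top [[487.60978794   0.         319.47399057]
 [  0.         487.60978794 202.57947974]
 [  0.           0.           1.        ]] [ 193.56518442   -4.09890165 1360.12272638] [[ 0.13817064 -0.96980952  0.20094371]
 [-0.99040382 -0.13591588  0.02504289]
 [ 0.00302461 -0.20247561 -0.97928264]]
```

View pics/top0.png

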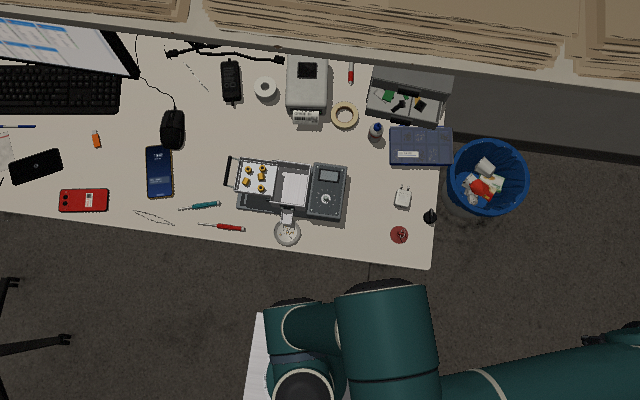

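View pics/scene0.png

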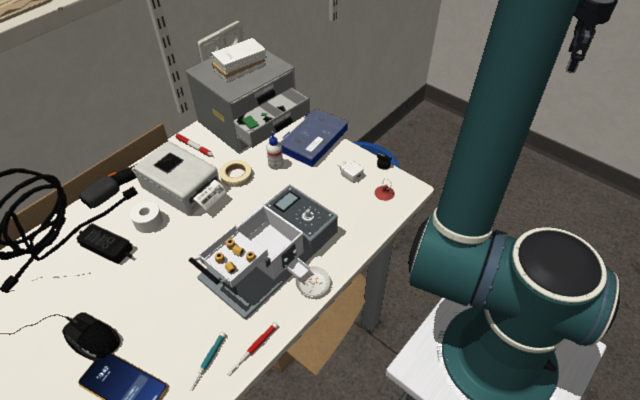

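The top view shows the counter at about (290,190), with the handle bar at (230,172), the shaft at (325,200) and the black knob at (430,215). In the scene view the knob is at (384,160) and the shaft at about (307,214). I'll crop in closer and measure from the depth map.

```bash
python3 - <<'E'
from h import *
t=dict(np.load('top0.npz')); s=dict(np.load('scene0.npz'))
def cr(c,x,y,w,h,S): return cv2.resize(c['frame'][y:y+h,x:x+w,::-1],None,fx=S,fy=S,interpolation=cv2.INTER_CUBIC)
a=cr(t,220,145,130,80,3.0769231); a=cv2.resize(a,(400,246))
im=np.zeros((600,800,3),np.uint8)
im[:246,:400]=a
im[:240,400:]=cv2.resize(cr(t,300,165,60,48,1),(400,240),interpolation=cv2.INTER_CUBIC) if 0 else cv2.resize(cr(t,300,180,50,30,1),(400,240),interpolation=cv2.INTER_CUBIC)
im[250:600,:400]=cv2.resize(cr(s,270,185,80,70,1),(400,350),interpolation=cv2.INTER_CUBIC)
im[250:420,400:]=cv2.resize(cr(t,410,200,40,17*2,1),(200,170),interpolation=cv2.INTER_CUBIC).repeat(2,1)[:, :400] if 0 else cv2.resize(cr(t,410,205,40,17,1),(400,170),interpolation=cv2.INTER_CUBIC)
im[425:595,400:]=cv2.resize(cr(s,364,150,40,17,1),(400,170),interpolation=cv2.INTER_CUBIC)
cv2.imwrite('pics/m1.png',im)
for c,n,b in((t,'top',(415,200,445,230)),(s,'scene',(370,145,400,172))):
    P=pts(c); x0,y0,x1,y1=b
    m=np.zeros((400,640),bool); m[y0:y1,x0:x1]=(c['frame'][y0:y1,x0:x1].max(-1)<80)
    p=P[m]; p=p[(abs(p[:,2])<60)&(p[:,2]>3)]
    print(n,len(p),np.median(p,0),p.min(0),p.max(0), np.argwhere(m).mean(0)[::-1])
    hi=p[p[:,2]>24]; print(len(hi),hi.mean(0))
# control box top / hopper etc. by height in top
P=pts(t); 
for lo,hi in((60,68),(80,90),(118,134)):
    m=(P[...,2]>lo)&(P[...,2]<hi); m[:140]=0;m[235:]=0;m[:,:215]=0;m[:,355:]=0
    q=P[m]; r=cv2.minAreaRect(q[:,:2].astype(np.float32)); print(lo,len(q),r,q.mean(0))
E
```

```text
top 141 [ 470.60306433 -278.90993696   20.06364718] [ 449.14469485 -299.48765898    3.81785591] [ 492.6326062  -264.92865382   36.90844059] [436.26241135 215.86761229]
54 [ 472.70784273 -281.54525205   30.59862958]
scene 173 [ 468.09236298 -277.05140332   19.52087889] [ 453.42651554 -289.11479236    3.30786891] [ 492.79907282 -263.5558422    35.17027048] [387.52173913 157.45652174]
59 [ 471.08808878 -280.59232667   30.52233342]
60 1519 ((497.63360595703125, 64.05542755126953), (192.2533416748047, 150.85377502441406), 89.93842315673828) [494.87995601  19.23304431  64.46260056]
80 501 ((496.5126953125, 133.226806640625), (122.53043365478516, 245.65554809570312), 0.24865427613258362) [499.14656778 161.04981479  87.13571416]
118 109 ((501.1394958496094, 270.4635009765625), (32.38357162475586, 87.22863006591797), 81.34070587158203) [497.76063748 276.20179789 129.65830653]
```

View pics/m1.png

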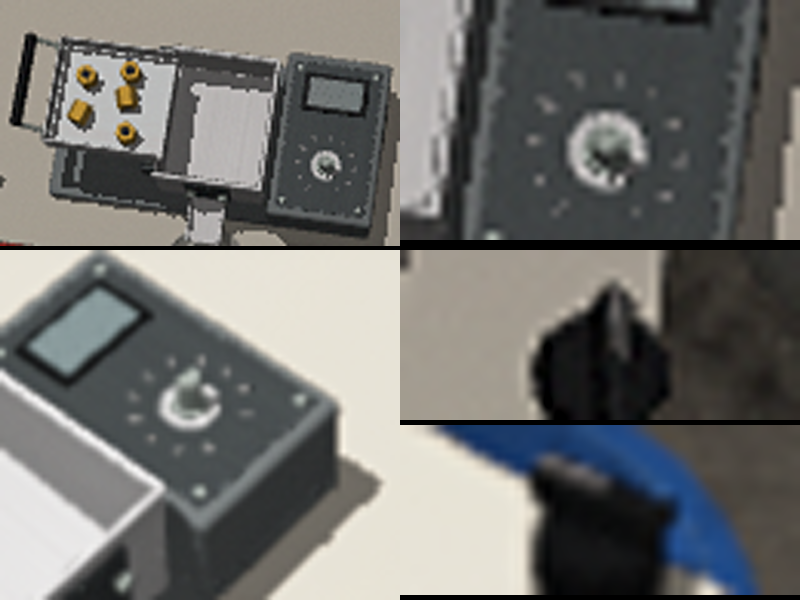

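The top crop shows the tray with five spacers, the handle bar at left and the white collar with the shaft at lower right. The knob's pointer points up in the image, roughly world +x. The shaft's flat isn't clear yet, so I'll measure precisely and enlarge it.

```bash
python3 - <<'E'
from h import *
t=dict(np.load('top0.npz')); s=dict(np.load('scene0.npz'))
for c,n,b in((t,'top',(220,150,240,190)),(s,'scene',(185,250,240,290))):
    P=pts(c); x0,y0,x1,y1=b
    m=np.zeros((400,640),bool); m[y0:y1,x0:x1]=(c['frame'][y0:y1,x0:x1].max(-1)<60)
    m&=(P[...,2]>110)&(P[...,2]<145)
    uv=np.argwhere(m)[:,::-1]; q=np.array([ray(c,u,v,130) for u,v in uv]); q0=P[m]
    r=cv2.minAreaRect(q[:,:2].astype(np.float32)); print(n,len(q),r,q0.mean(0),q.mean(0))
# control box top panel: fit yaw from depth mask
for c,n in((t,'top'),(s,'scene')):
    P=pts(c); m=(abs(P[...,2]-64)<4)&(P[...,0]>400)&(P[...,0]<600)&(P[...,1]<70)&(P[...,1]>-70)
    m=cv2.morphologyEx(m.astype(np.uint8),cv2.MORPH_OPEN,np.ones((3,3)))>0
    q=P[m]; print(n,'box',len(q),cv2.minAreaRect(q[:,:2].astype(np.float32)),q.min(0),q.max(0))
    # points above panel: shaft
    m=(P[...,2]>72)&(P[...,2]<95)&(P[...,0]>400)&(P[...,0]<560)&(P[...,1]<60)&(P[...,1]>-60)
    uv=np.argwhere(m)[:,::-1]; q=P[m]; print('shaft',len(q),q.mean(0) if len(q) else 0,uv.mean(0)); print(np.c_[uv,q.round(0)][:40])
    # white collar
    g=c['frame'].min(-1); 
    # spacers/hopper edges
im=np.zeros((600,800,3),np.uint8)
im[:400,:400]=cv2.resize(t['frame'][190:210,315:335,::-1],(400,400),interpolation=cv2.INTER_NEAREST)
im[:400,400:]=cv2.resize(s['frame'][203:223,297:317,::-1],(400,400),interpolation=cv2.INTER_NEAREST)
cv2.imwrite('pics/m2.png',im[:400])
E
```

```text
top 118 ((497.38250732421875, 266.4563293457031), (32.37240982055664, 79.37274169921875), 89.86547088623047) [497.29423475 276.14575056 130.61256894] [497.44349895 276.31017235 130.        ]
scene 160 ((496.64581298828125, 278.2957458496094), (56.842620849609375, 62.81525802612305), 48.489810943603516) [492.7540184  278.36605837 131.95357219] [494.00568067 277.78056781 130.        ]
top box 825 ((498.7503356933594, 14.706977844238281), (148.41030883789062, 93.7773666381836), 0.5190053582191467) [424.19612861 -32.0354175   60.05028534] [573.00231714  61.65746439  67.99180796]
shaft 35 [483.28053345  14.72426994  78.27242708] [325.97142857 193.74285714]
[[318. 167. 556.  47.  73.]
 [319. 170. 548.  43.  72.]
 [325. 176. 533.  24.  73.]
 [337. 177. 535.  -9.  73.]
 [319. 178. 525.  40.  74.]
 [334. 178. 530.  -1.  75.]
 [325. 180. 522.  23.  73.]
 [326. 186. 506.  18.  73.]
 [338. 188. 505. -15.  72.]
 [340. 190. 499. -21.  75.]
 [324. 196. 474.  19.  89.]
 [325. 196. 476.  16.  83.]
 [326. 196. 474.  14.  90.]
 [327. 196. 479.  11.  73.]
 [324. 197. 471.  19.  88.]
 [325. 197. 471.  16
[... 1154 characters left out ...]
 [307. 211. 468.  20.  90.]
 [308. 211. 469.  17.  86.]
 [309. 211. 467.  15.  86.]
 [310. 211. 469.  10.  81.]
 [305. 212. 476.  18.  79.]
 [306. 212. 472.  19.  83.]
 [307. 212. 471.  17.  82.]
 [308. 212. 468.  17.  84.]
 [309. 212. 466.  16.  84.]
 [310. 212. 468.  11.  79.]
 [305. 213. 475.  20.  78.]
 [306. 213. 472.  20.  80.]
 [307. 213. 470.  19.  80.]
 [308. 213. 467.  18.  82.]
 [309. 213. 465.  17.  83.]
 [310. 213. 467.  12.  76.]
 [306. 214. 474.  17.  73.]
 [307. 214. 468.  21.  81.]
 [308. 214. 469.  16.  75.]
 [309. 214. 466.  17.  79.]
 [310. 214. 466.  13.  75.]
 [306. 215. 472.  20.  74.]
 [307. 215. 471.  18.  72.]
 [308. 215. 466.  19.  77.]
 [310. 215. 465.  14.  73.]]
```

View pics/m2.png

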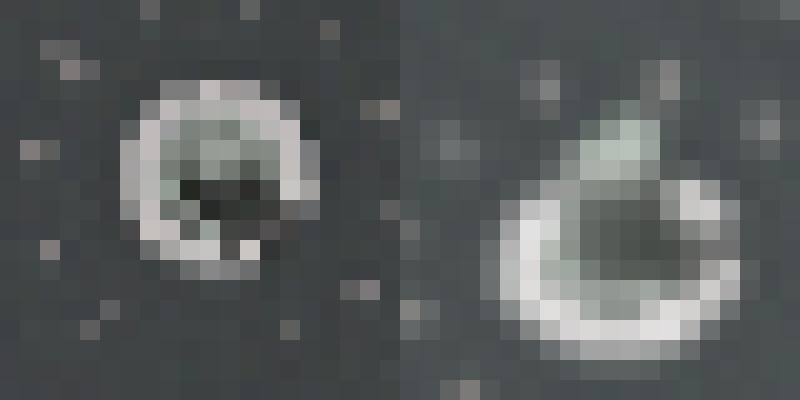

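Each cell is one pixel. In the top view the shaft's top is the greenish patch at about (326,197), with a dark band below it at (326,199.5), which would be the flat's face toward the robot. In the scene view the top is at about (308,210), with the dark face to its lower right. I'll measure the chord numerically.

```bash
python3 - <<'E'
from h import *
t=dict(np.load('top0.npz')); s=dict(np.load('scene0.npz'))
def proj(c,p):
    q=c['attitude'].T@(np.array(p)-c['eye']); q=c['K']@q; return q[:2]/q[2]
for c,b,n in((t,(321,193,332,205),'top'),(s,(301,207,316,222),'scene')):
    x0,y0,x1,y1=b; g=c['frame'][y0:y1,x0:x1].astype(int)
    print(n); print('     ',*['%4d'%u for u in range(x0,x1)])
    for v in range(y0,y1): print(v,' ',*['%4d'%a for a in g[v-y0].mean(-1)],'  |g-r',*['%3d'%a for a in (g[v-y0,:,1]-g[v-y0,:,0])])
    # collar ellipse
    f=c['frame'].astype(int); m=(f.min(-1)>120)&(f[...,1]-f[...,0]<4); mm=np.zeros_like(m); mm[y0-2:y1+2,x0-2:x1+2]=m[y0-2:y1+2,x0-2:x1+2]
    uv=np.argwhere(mm)[:,::-1].astype(np.float32)
    w=np.array([ray(c,u,v,66)[:2] for u,v in uv],np.float32)
    # circle fit
    A=np.c_[2*w,np.ones(len(w))]; sol=np.linalg.lstsq(A,(w**2).sum(1),rcond=None)[0]; print('collar',sol[:2],np.sqrt(sol[2]+sol[:2]@sol[:2]),len(w))
    for h in (86,66):
        print(h,'proj of (470,14) centre',proj(c,[470,14,h]), '+x6',proj(c,[476,14,h]),'+y6',proj(c,[470,20,h]))
# handle: centroid rays in both views, triangulate-ish
E
```

```text
top
       321  322  323  324  325  326  327  328  329  330  331
193     67   64   62   62   59   59   60   62   61   62   66   |g-r   2   3   5   4   6   4   5   5   3   5   4
194     63   61  123  123  186  153  152   85   59   62   65   |g-r   3   2  -1   0  -4  -3  -3   2   4   2   4
195     61  124  184  163  172  170  185  185  119   61   62   |g-r   5   1  -4   0  -1   2  -6  -3   0   5   4
196     92  188  156  126  133  120  162  181  189   53   63   |g-r   3  -4  -1   6   5   7   5  -1  -5   6   5
197    160  188  135  120  152  152  131  134  190  122   62   |g-r  -2  -5   7   7   5   8   6   6  -4   1   6
198    161  179  119   90  140  116   84  124  190  125   59   |g-r  -2   0   7   6   6   6   5   6  -3   0   4
199    160  180  149   36   58   62   45   73  197  160   60   |g-r  -2   0   9   3   1   3   1   3  -4  -1   5
200    132  189  106  123   41   50   54   59   96  103   63   |g-r   0  -5   6   5   2   3   5   1  -2   1   5
201     72  194  186   87  154   66   65   81   66   65   63   |g-r   0  -5  -3   3   7   2   0  -3  -2   4   4
202     63  106  165  190  
[... 2505 characters left out ...]
10  210  223  223  175  109   78   77   78   |g-r   6   4   2   0  -2  -2  -1  -2  -2  -2   0   3   5   6   5
220     78   76   84  108  138  163  163  166  159  141  104   79   76   77   79   |g-r   6   6   5   3   2   2   0   0   1   1   4   5   6   6   6
221     78   78   76   77   84   92   95   94   91   80   77   76   78   77   78   |g-r   6   6   5   5   6   5   4   4   5   6   6   5   6   6   6
collar [475.27871944  10.7620918 ] 14.319756524426081 55
86 proj of (470,14) centre [308.32227044 210.10947589] +x6 [306.27835994 208.75234839] +y6 [306.50019636 211.71390901]
66 proj of (470,14) centre [308.53781583 215.89326389] +x6 [306.52157074 214.54084946] +y6 [306.74159625 217.49144626]
```

The collar fits a centre near (473,14.6) in both views. The chord edge in the scene view and the depth extents put the shaft's flat facing world +x, at about -0.08 rad. Next I'll measure the knob's pointer and the tool orientation.

```bash
python3 - <<'E'
from h import *
t=dict(np.load('top0.npz')); s=dict(np.load('scene0.npz'))
for c,b,n in((t,(420,205,440,225),'top'),(s,(372,148,398,174),'scene')):
    x0,y0,x1,y1=b; P=pts(c)
    g=c['frame'][y0:y1,x0:x1].astype(int).mean(-1)
    print(n); print('    ',*['%3d'%(u%1000) for u in range(x0,x1)])
    for v in range(y0,y1): print(v,' ',*['%3d'%a for a in g[v-y0]])
    uv=np.argwhere((np.abs(P[...,2]-32)<4)&(c['frame'].max(-1)<200))[:,::-1]
    uv=uv[(uv[:,0]>=x0)&(uv[:,0]<x1)&(uv[:,1]>=y0)&(uv[:,1]<y1)]
    q=np.array([ray(c,u,v,32)[:2] for u,v in uv]); w,V=np.linalg.eigh(np.cov(q.T))
    print(len(q),q.mean(0),'axis',V[:,1],np.degrees(np.arctan2(V[1,1],V[0,1])),np.sqrt(w),q.min(0),q.max(0))
S=robot.sense(); print(S['orientation'],S['tool_pos'],S['finger_gap'])
E
```

```text
top
     420 421 422 423 424 425 426 427 428 429 430 431 432 433 434 435 436 437 438 439
205   153 153 155 156 154 152 155 155 154 153 152 153 154 153 155 160  88  37  49  45
206   154 155 153 155 153 153 155 153 153 156 155 153 155 154 156 158  63  36  43  46
207   153 155 153 152 153 154 152 153 155 155 157 158 158 155 156 161  58  43  43  47
208   154 152 154 155 154 153 154 153 157 159 118  91 161 158 157 162  42  45  45  40
209   154 153 154 154 153 154 154 156 159 122  25  75  59 161 158 162  39  43  36  38
210   153 154 154 153 154 155 157 162 167  46  12  91  44  86 161 164  36  35  36  39
211   152 155 154 154 155 159 163  93  46   0  22  94  50  83 168 165  37  36  37  41
212   154 154 154 158 161 129  41  24  19   1  21  68  51  18  69 129  37  36  41  44
213   154 154 155 161  84  33  15  16  21   6  16  59  53   8  20  62  42  43  42  41
214   152 154 158 165   5  15  21  22  19   5  18  62  58   7  17  21  47  49  44  37
215   154 155 159  88   0  19  24  19  20   7  19  26  59   8  16  19  18  48  46  47
216   153 156 161  40   6  16  22  23  22  10  16  24  22  16  21
[... 3539 characters left out ...]
24 224 224 224 224 224 224 225 225 225 225 225 226 223 222 222 223 223 223 223 223 223 223 223
172   224 224 224 224 224 224 224 224 224 224 224 223 223 224 224 222 221 222 223 223 223 223 223 224 223 224
173   224 224 224 224 224 224 224 223 223 223 224 223 223 223 223 223 223 223 223 223 223 224 223 223 223 224
54 [ 471.98129505 -281.26648296] axis [-0.99202654 -0.12602917] -172.75980730871507 [ 4.06414025 11.22411843] [ 454.67400185 -290.18577418] [ 491.47762046 -271.91954302]
[[ 9.50236370e-01  3.11529335e-01 -5.61246434e-04]
 [ 3.11529825e-01 -9.50234216e-01  2.02558113e-03]
 [ 9.77123778e-05 -2.09962586e-03 -9.99997791e-01]] [ 210.18823472 -641.11331375  403.44936698] 85.28700636377076
```

Knob centre is about (471,-281.5) with pointer yaw about +0.15, and the bar height agrees with the given 32 mm. Now I'll compute the moves to the handle.

```bash
cat >> h.py <<'E'
def go(x,y,z,yaw=None):
    S=robot.sense(); R=np.array(S['orientation']); p=np.array(S['tool_pos'])
    d=R.T@(np.array([x,y,z])-p); print('d',d.round(1),'|d|',round(np.linalg.norm(d)),end=' ')
    if yaw is not None:
        Rt=np.array([[np.cos(yaw),np.sin(yaw),0],[np.sin(yaw),-np.cos(yaw),0],[0,0,-1]])
        print('rv',cv2.Rodrigues(R.T@Rt)[0].ravel().round(4),end='')
    print()
def st():
    S=robot.sense(); print(S['time_s'],np.round(S['tool_pos'],1),'F',np.round(S['ft_force'],1),'T',np.round(S['wrist_torque'],2),'gap',round(float(S['finger_gap']),1),S['finger_force'],'yaw',round(float(np.arctan2(S['orientation'][1][0],S['orientation'][0][0])),3))
E
python3 -c "
from h import *
go(440,-300,403); go(470,0,403,0); go(497.5,277,403,0); go(497.5,277,340,0)"
```

```text
d [ 324.6 -252.5    1. ] |d| 411 
d [ 446.6 -528.3    1.6] |d| 692 rv [-2.100e-03  2.000e-04  3.168e-01]
d [ 559.  -782.9    2.1] |d| 962 rv [-2.100e-03  2.000e-04  3.168e-01]
d [ 559.  -782.8   65.1] |d| 964 rv [-2.100e-03  2.000e-04  3.168e-01]
```
Rows as final targets each, limits applied: I can just repeat the target. "the tool goes at most 41.7mm; what row does not reach only later rows make up." So write repeated target rows.

Units first: shifts go in units of 5 mm and turns go in units of 0.05 rad. So 325 mm is 65, -253 mm is -50.6.

>>> {"method": "pendant", "body": {
  "motion": [
    [[65, -50.6, 0, 0, 0, 0, 85], [65, -50.6, 0, 0, 0, 0, 85], [65, -50.6, 0, 0, 0, 0, 85], [65, -50.6, 0, 0, 0, 0, 85], [65, -50.6, 0, 0, 0, 0, 85], [65, -50.6, 0, 0, 0, 0, 85], [65, -50.6, 0, 0, 0, 0, 85], [65, -50.6, 0, 0, 0, 0, 85], [65, -50.6, 0, 0, 0, 0, 85], [65, -50.6, 0, 0, 0, 0, 85]]
  ]
}}

```text
time_s: 0.93
tool_pos: [441.0, -297.4, 404.3]
orientation: [[0.95, 0.312, -0.0], [0.312, -0.95, 0.001], [0.0, -0.001, -1.0]]
ft_force: [-0.5, -1.1, 0.3]
finger_gap: 85.2
finger_force: 0.0
```

```bash
python3 -c "
from h import *
st();go(480,0,403,0); go(497.5,277,340,0)"
```

```text
0.9333 [ 441.  -297.4  404.3] F [-0.5 -1.1  0.3] T [-0.02 -0.05 -0.01] gap 85.2 0.0 yaw 0.317
d [ 129.8 -270.4    1.5] |d| 300 rv [-7.000e-04  1.000e-04  3.171e-01]
d [ 232.8 -528.1   64.7] |d| 581 rv [-7.000e-04  1.000e-04  3.171e-01]
```

Converted, -528 mm is -105.6, -270 mm is -54, 0.317 rad is 6.34.

>>> {"method": "pendant", "body": {
  "motion": [
    [[26, -54, 0, 0, 0, 6.34, 25], [26, -54, 0, 0, 0, 6.34, 25], [26, -54, 0, 0, 0, 6.34, 25], [26, -54, 0, 0, 0, 6.34, 25], [26, -54, 0, 0, 0, 6.34, 25], [26, -54, 0, 0, 0, 6.34, 25], [26, -54, 0, 0, 0, 6.34, 25], [46.6, -105.6, 9, 0, 0, 6.34, 20], [46.6, -105.6, 9, 0, 0, 6.34, 20], [46.6, -105.6, 9, 0, 0, 6.34, 20], [46.6, -105.6, 9, 0, 0, 6.34, 20], [46.6, -105.6, 9, 0, 0, 6.34, 20]]
  ]
}}

```text
time_s: 1.93
tool_pos: [490.9, 190.8, 372.4]
orientation: [[1.0, 0.0, -0.0], [0.0, -1.0, -0.0], [-0.0, 0.0, -1.0]]
ft_force: [1.4, -1.0, -0.2]
finger_gap: 20.0
finger_force: 0.0
```

>>> {"method": "pendant", "body": {
  "motion": [
    [[4, -16, 3, 0, 0, 0, 20], [4, -16, 3, 0, 0, 0, 20], [4, -16, 3, 0, 0, 0, 20], [4, -16, 3, 0, 0, 0, 20]]
  ]
}}

```text
time_s: 2.27
tool_pos: [511.1, 270.6, 356.3]
orientation: [[1.0, 0.003, -0.003], [0.003, -1.0, -0.001], [-0.003, 0.001, -1.0]]
ft_force: [0.2, -0.1, -0.9]
finger_gap: 20.3
finger_force: 0.0
```

```bash
python3 -c "
from h import *
st();go(497.5,277,340,0);go(497.5,277,289,0)
for n in('top','scene'):
    c=cap(n);np.savez(n+'1.npz',**c)
c=cap('scene'); save(c,'s1',(150,200,330,320),4)"
```

```text
2.2667 [511.1 270.6 356.3] F [ 0.2 -0.1 -0.9] T [ 0.01  0.04 -0.01] gap 20.3 0.0 yaw 0.003
d [-13.6  -6.4  16.4] |d| 22 rv [0.0013 0.0026 0.0035]
d [-13.4  -6.5  67.4] |d| 69 rv [0.0013 0.0026 0.0035]
```

View pics/s1.png

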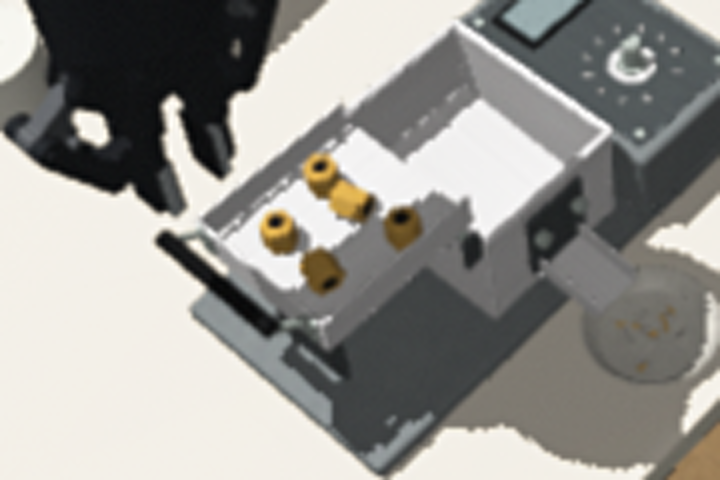

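The gripper is above the bar. Its fingertips are at (170,195) in the crop, the bar runs from (160,240) to (270,330), and the tray is flat with all five spacers in it. I'll align the gripper and go down.

>>> {"method": "pendant", "body": {
  "motion": [
    [[-2.7, -1.3, 3.2, 0, 0, 0, 20], [-2.7, -1.3, 3.2, 0, 0, 0, 20], [-2.7, -1.3, 8.4, 0, 0, 0, 20], [-2.7, -1.3, 13.4, 0, 0, 0, 20], [-2.7, -1.3, 13.4, 0, 0, 0, 20]]
  ]
}}

```text
time_s: 2.83
tool_pos: [496.6, 273.2, 287.2]
orientation: [[1.0, -0.002, -0.005], [-0.002, -1.0, -0.003], [-0.005, 0.003, -1.0]]
ft_force: [0.2, 0.6, -0.2]
finger_gap: 20.2
finger_force: 0.5
```

```bash
python3 -c "
from h import *
st()"
```

```text
2.8333 [496.6 273.2 287.2] F [ 0.2  0.6 -0.2] T [ 0.12 -0.01 -0.02] gap 20.2 0.45308095403015614 yaw -0.002
```

>>> {"method": "pendant", "body": {
  "motion": [
    [[0, 0, 0, 0, 0, 0, 5], [0, 0, 0, 0, 0, 0, 5], [0, 0, 0, 0, 0, 0, 5], [0, 0, 0, 0, 0, 0, 5], [0, 0, 0, 0, 0, 0, 5]]
  ]
}}

```text
time_s: 3.25
tool_pos: [496.7, 275.6, 292.2]
orientation: [[1.0, -0.002, -0.004], [-0.002, -1.0, 0.002], [-0.004, -0.002, -1.0]]
ft_force: [-6.5, 6.0, -0.5]
finger_gap: 7.7
finger_force: 58.5
```

```bash
python3 -c "
from h import *
st()"
```

```text
3.25 [496.7 275.6 292.2] F [-6.5  6.  -0.5] T [1.   1.18 0.01] gap 7.7 58.47328305244446 yaw -0.002
```

The gap is 7.7 mm on a 10 mm bar and the tool rose, so the pads sit too high. I'll reopen slightly, lower and grip again.

Converted, 5 mm is 1, 3 mm is 0.6.

>>> {"method": "pendant", "body": {
  "motion": [
    [[0, 0, 0, 0, 0, 0, 15], [0, 0, 0, 0, 0, 0, 15], [0, 0, 0.6, 0, 0, 0, 15], [0, 0, 1, 0, 0, 0, 15], [0, 0, 1, 0, 0, 0, 15]]
  ]
}}

```text
time_s: 3.67
tool_pos: [498.6, 275.1, 286.5]
orientation: [[1.0, -0.001, 0.002], [-0.001, -1.0, 0.001], [0.002, -0.001, -1.0]]
ft_force: [1.3, 0.8, -0.1]
finger_gap: 15.1
finger_force: 0.7
```

>>> {"method": "pendant", "body": {
  "motion": [
    [[0, 0, 0, 0, 0, 0, 5], [0, 0, 0, 0, 0, 0, 5], [0, 0, 0, 0, 0, 0, 5], [0, 0, 0, 0, 0, 0, 5]]
  ]
}}

```text
time_s: 4.0
tool_pos: [498.6, 276.8, 287.1]
orientation: [[1.0, -0.001, 0.002], [-0.001, -1.0, 0.005], [0.002, -0.005, -1.0]]
ft_force: [-0.7, 8.2, 1.4]
finger_gap: 7.9
finger_force: 58.5
```

```bash
python3 -c "
from h import *
st(); c=cap('scene'); save(c,'s2',(150,180,310,300),5)"
```

```text
4.0 [498.6 276.8 287.1] F [-0.7  8.2  1.4] T [ 1.29  0.06 -0.04] gap 7.9 58.49848508834839 yaw -0.001
```

View pics/s2.png

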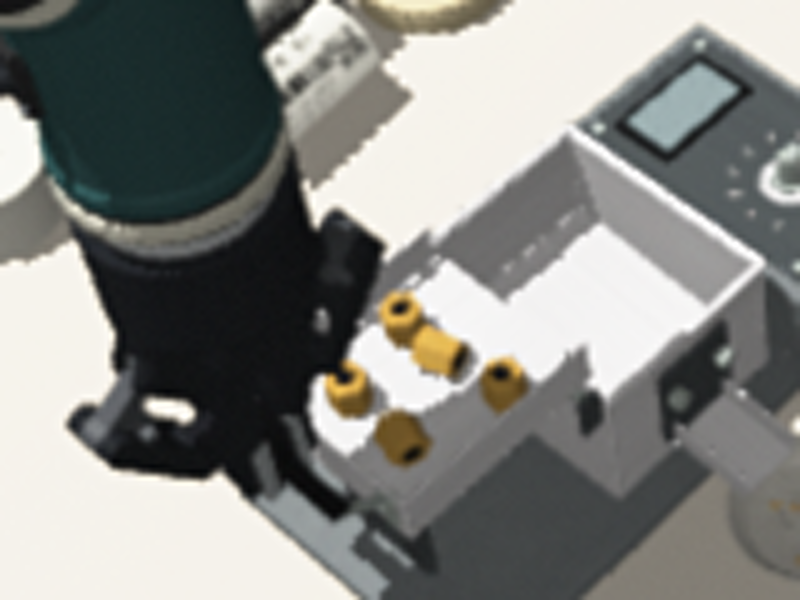

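The fingers are around the bar at its middle, (290,470) in the crop, and the contact forces are small. I'll lift along the arc to about 0.6 rad.

Converted, -55.7 mm is -11.14, -52.1 mm is -10.42.

>>> {"method": "pendant", "body": {
  "motion": [
    [[0, 0.44, -1.1, 0, 0, 0, 5], [0, 0.92, -2.18, 0, 0, 0, 5], [0, 1.44, -3.24, 0, 0, 0, 5], [0, 2.02, -4.26, 0, 0, 0, 5], [0, 2.66, -5.26, 0, 0, 0, 5], [0, 3.36, -6.2, 0, 0, 0, 5], [0, 4.1, -7.14, 0, 0, 0, 5], [0, 4.88, -8.02, 0, 0, 0, 5], [0, 5.7, -8.86, 0, 0, 0, 5], [0, 6.56, -9.66, 0, 0, 0, 5], [0, 7.46, -10.42, 0, 0, 0, 5], [0, 8.4, -11.14, 0, 0, 0, 5]]
  ]
}}

```text
time_s: 5.05
tool_pos: [498.5, 235.3, 344.3]
orientation: [[1.0, -0.001, 0.003], [-0.001, -1.0, 0.007], [0.003, -0.007, -1.0]]
ft_force: [-3.5, 9.2, 7.3]
finger_gap: 7.4
finger_force: 58.6
```

```bash
python3 -c "
from h import *
st()"
```

```text
5.05 [498.5 235.3 344.3] F [-3.5  9.2  7.3] T [1.83 0.41 0.02] gap 7.4 58.57852756977081 yaw -0.001
```

Converted, 31.4 mm is 6.28, 25.9 mm is 5.18.

>>> {"method": "pendant", "body": {
  "motion": [
    [[0, 0.98, -0.66, 0, 0, 0, 5], [0, 1.98, -1.28, 0, 0, 0, 5], [0, 3.02, -1.84, 0, 0, 0, 5], [0, 4.08, -2.36, 0, 0, 0, 5], [0, 5.18, -2.8, 0, 0, 0, 5], [0, 6.28, -3.22, 0, 0, 0, 5], [0, 6.28, -3.22, 0, 0, 0, 5], [0, 6.28, -3.22, 0, 0, 0, 5], [0, 6.28, -3.22, 0, 0, 0, 5], [0, 6.28, -3.22, 0, 0, 0, 5], [0, 6.28, -3.22, 0, 0, 0, 5], [0, 6.28, -3.22, 0, 0, 0, 5]]
  ]
}}

```text
time_s: 6.05
tool_pos: [498.6, 203.2, 361.2]
orientation: [[1.0, -0.001, 0.003], [-0.001, -1.0, 0.005], [0.003, -0.005, -1.0]]
ft_force: [-3.6, 4.8, 12.0]
finger_gap: 7.4
finger_force: 61.5
```

```bash
python3 -c "
from h import *
st(); a=cap('scene');b=cap('top'); im=np.hstack([cv2.resize(a['frame'][180:290,190:320,::-1],(400,338)),cv2.resize(b['frame'][140:240,225:345,::-1],(400,338))]);cv2.imwrite('pics/m3.png',im)"
```

```text
6.05 [498.6 203.2 361.2] F [-3.6  4.8 12. ] T [ 1.01  0.71 -0.12] gap 7.4 61.45249128341675 yaw -0.001
```

View pics/m3.png

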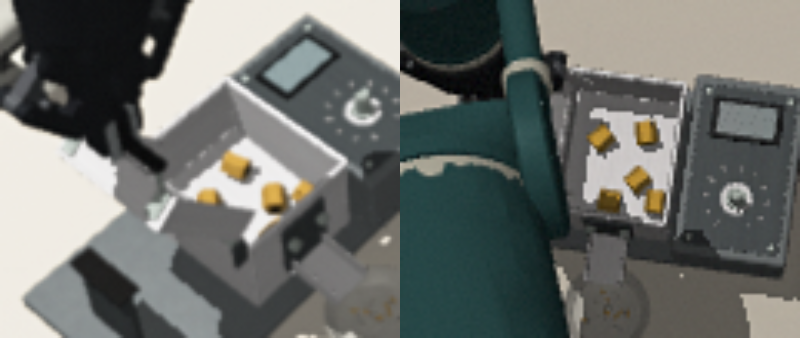

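All five spacers are in the hopper: the top view shows them at (600,138), (647,132), (638,180), (610,200) and (655,202) in the crop. I'll lower the tray back along the same arc.

>>> {"method": "pendant", "body": {
  "motion": [
    [[0, -2.2, 0.86, 0, 0, 0, 5], [0, -4.3, 1.94, 0, 0, 0, 5], [0, -6.28, 3.22, 0, 0, 0, 5], [0, -8.12, 4.7, 0, 0, 0, 5], [0, -9.8, 6.34, 0, 0, 0, 5], [0, -11.32, 8.16, 0, 0, 0, 5], [0, -12.66, 10.1, 0, 0, 0, 5], [0, -13.24, 11.12, 0, 0, 0, 5], [0, -13.76, 12.18, 0, 0, 0, 5], [0, -14.24, 13.26, 0, 0, 0, 5], [0, -14.68, 14.36, 0, 0, 0, 5], [0, -14.68, 14.36, 0, 0, 0, 5]]
  ]
}}

```text
time_s: 7.15
tool_pos: [498.7, 276.8, 286.4]
orientation: [[1.0, -0.0, 0.002], [-0.0, -1.0, 0.004], [0.002, -0.004, -1.0]]
ft_force: [-0.1, 6.3, 2.8]
finger_gap: 7.2
finger_force: 66.0
```

```bash
python3 -c "
from h import *
st()"
```

```text
7.15 [498.7 276.8 286.4] F [-0.1  6.3  2.8] T [ 0.85 -0.1  -0.04] gap 7.2 66.01697087287903 yaw -0.0
```

The tray is back at its start height. I'll release it, rise, and travel to the knob.

>>> {"method": "pendant", "body": {
  "motion": [
    [[0, 0, 0, 0, 0, 0, 18], [0, 0, 0, 0, 0, 0, 18], [0, 0, 0, 0, 0, 0, 18], [0, 0, -6, 0, 0, 0, 18], [0, 0, -13, 0, 0, 0, 18], [0, 0, -20, 0, 0, 0, 40], [-2, 30, -22, 0, 0, 0, 40], [-2, 30, -22, 0, 0, 0, 40], [-2, 30, -22, 0, 0, 0, 40], [-3, 56, -22, 0, 0, 0, 40], [-3, 56, -22, 0, 0, 0, 40], [-3, 56, -22, 0, 0, 0, 40]]
  ]
}}

```text
time_s: 8.15
tool_pos: [483.4, 23.8, 395.6]
orientation: [[1.0, 0.0, -0.0], [0.0, -1.0, -0.001], [-0.0, 0.001, -1.0]]
ft_force: [2.8, 0.2, 0.3]
finger_gap: 40.3
finger_force: 0.0
```

```bash
python3 -c "
from h import *
st(); go(471,-281.5,330,.15)
b=cap('top'); P=pts(b); f=b['frame']
m=(f.max(-1)<60)&(abs(P[...,2]-130)<10)&(P[...,0]>450)&(P[...,0]<545)&(P[...,1]>255)&(P[...,1]<300)
print('handle',m.sum(),P[m].mean(0),P[m].min(0),P[m].max(0))"
```

```text
8.15 [483.4  23.8 395.6] F [2.8 0.2 0.3] T [ 0.   -0.05  0.01] gap 40.3 0.0 yaw 0.0
d [-12.4 305.3  65.8] |d| 313 rv [ 0.0006  0.0002 -0.1499]
handle 110 [496.44036072 277.40086411 131.60712871] [458.38822079 273.14411617 125.47266364] [536.14807307 282.51451367 137.80431639]
```

Converted, 305.3 mm is 61.06, 66 mm is 13.2, -0.15 rad is -3.

>>> {"method": "pendant", "body": {
  "motion": [
    [[-2.48, 61.06, 13.2, 0, 0, -3, 30], [-2.48, 61.06, 13.2, 0, 0, -3, 30], [-2.48, 61.06, 13.2, 0, 0, -3, 30], [-2.48, 61.06, 13.2, 0, 0, -3, 30], [-2.48, 61.06, 13.2, 0, 0, -3, 30], [-2.48, 61.06, 13.2, 0, 0, -3, 30], [-2.48, 61.06, 13.2, 0, 0, -3, 30], [-2.48, 61.06, 13.2, 0, 0, -3, 30], [-2.48, 61.06, 13.2, 0, 0, -3, 30], [-2.48, 61.06, 13.2, 0, 0, -3, 30]]
  ]
}}

```text
time_s: 9.03
tool_pos: [471.1, -280.6, 328.7]
orientation: [[0.989, 0.146, -0.002], [0.146, -0.989, 0.001], [-0.002, -0.002, -1.0]]
ft_force: [0.9, -0.7, -0.1]
finger_gap: 30.2
finger_force: 0.0
```

```bash
python3 -c "
from h import *
st(); go(471,-281.5,330,.15); go(471,-281.5,194,.15)"
```

```text
9.0333 [ 471.1 -280.6  328.7] F [ 0.9 -0.7 -0.1] T [-0.02  0.06 -0.01] gap 30.2 0.0 yaw 0.146
d [-0.2  0.9 -1.3] |d| 2 rv [-0.0016  0.0018 -0.0036]
d [  0.    1.1 134.7] |d| 135 rv [-0.0016  0.0018 -0.0036]
```

Converted, 134.5 mm is 26.9, 125 mm is 25.

>>> {"method": "pendant", "body": {
  "motion": [
    [[0, 0.2, 8, 0, 0, 0, 30], [0, 0.2, 16, 0, 0, 0, 30], [0, 0.2, 22, 0, 0, 0, 30], [0, 0.2, 25, 0, 0, 0, 30], [0, 0.2, 26.9, 0, 0, 0, 30], [0, 0.2, 26.9, 0, 0, 0, 30], [0, 0.2, 26.9, 0, 0, 0, 3], [0, 0.2, 26.9, 0, 0, 0, 3], [0, 0.2, 26.9, 0, 0, 0, 3], [0, 0.2, 26.9, 0, 0, 0, 3], [0, 0.2, 26.9, 0, 0, 0, 3], [0, 0.2, 26.9, 0, 0, 0, 3]]
  ]
}}

```text
time_s: 10.03
tool_pos: [472.8, -280.9, 196.6]
orientation: [[0.989, 0.149, 0.003], [0.149, -0.989, -0.002], [0.002, 0.002, -1.0]]
ft_force: [-0.0, -0.2, 6.0]
finger_gap: 7.8
finger_force: 62.9
```

```bash
python3 -c "
from h import *
st()"
```

```text
10.0333 [ 472.8 -280.9  196.6] F [-0.  -0.2  6. ] T [ 0.09 -0.05  0.02] gap 7.8 62.85849094390869 yaw 0.15
```

The grip is firm: the gap reads 7.8, the same as on the 10 mm bar. I'll lift and move above the shaft.

Units first: shifts go in units of 5 mm and turns go in units of 0.05 rad. So -30 mm is -6, -130 mm is -26.

>>> {"method": "pendant", "body": {
  "motion": [
    [[0, 0, -6, 0, 0, 0, 3], [0, 0, -14, 0, 0, 0, 3], [0, 0, -22, 0, 0, 0, 3], [0, 0, -26, 0, 0, 0, 3], [0, 0, -26, 0, 0, 0, 3]]
  ]
}}

```text
time_s: 10.45
tool_pos: [473.9, -281.7, 331.9]
orientation: [[0.989, 0.149, 0.01], [0.149, -0.989, -0.006], [0.009, 0.008, -1.0]]
ft_force: [-0.0, -0.5, 0.9]
finger_gap: 7.8
finger_force: 62.2
```

```bash
python3 -c "
from h import *
st(); go(473,14.6,325,-.08); go(473,14.6,305,-.08)"
```

```text
10.45 [ 473.9 -281.7  331.9] F [-0.  -0.5  0.9] T [ 0.    0.02 -0.02] gap 7.8 62.16683506965637 yaw 0.15
d [  43.2 -293.2    5. ] |d| 296 rv [ 0.0067 -0.0095  0.2296]
d [  43.  -293.4   25. ] |d| 298 rv [ 0.0067 -0.0095  0.2296]
```

Converted, -293 mm is -58.6, 43 mm is 8.6, 0.23 rad is 4.6.

>>> {"method": "pendant", "body": {
  "motion": [
    [[8.6, -58.6, 1, 0, 0, 4.6, 3], [8.6, -58.6, 1, 0, 0, 4.6, 3], [8.6, -58.6, 1, 0, 0, 4.6, 3], [8.6, -58.6, 1, 0, 0, 4.6, 3], [8.6, -58.6, 1, 0, 0, 4.6, 3], [8.6, -58.6, 1, 0, 0, 4.6, 3], [8.6, -58.6, 1, 0, 0, 4.6, 3], [8.6, -58.6, 1, 0, 0, 4.6, 3], [8.6, -58.6, 1, 0, 0, 4.6, 3], [8.6, -58.6, 1, 0, 0, 4.6, 3], [8.6, -58.6, 1, 0, 0, 4.6, 3], [8.6, -58.6, 1, 0, 0, 4.6, 3]]
  ]
}}

```text
time_s: 11.45
tool_pos: [470.8, 14.4, 319.8]
orientation: [[0.997, -0.082, -0.001], [-0.082, -0.997, -0.0], [-0.0, 0.0, -1.0]]
ft_force: [0.2, -0.6, -0.8]
finger_gap: 8.1
finger_force: 62.2
```

```bash
python3 -c "
from h import *
st(); print(robot.sense()['orientation']); go(473,14.6,325,-.08); 
a=cap('scene');b=cap('top');np.savez('scene2.npz',**a);np.savez('top2.npz',**b); im=np.hstack([cv2.resize(a['frame'][150:240,260:350,::-1],(400,400)),cv2.resize(b['frame'][150:230,290:370,::-1],(400,400))]);cv2.imwrite('pics/m4.png',im)"
```

```text
11.45 [470.8  14.4 319.8] F [ 0.2 -0.6 -0.8] T [ 0.02  0.04 -0.01] gap 8.1 62.161091566085815 yaw -0.082
[[ 9.96614096e-01 -8.22195966e-02 -5.31069501e-04]
 [-8.22198336e-02 -9.96614120e-01 -4.41031164e-04]
 [-4.93009959e-04  4.83202320e-04 -9.99999762e-01]]
d [ 2.1 -0.4 -5.2] |d| 6 rv [ 0.0005  0.0005 -0.0023]
```

View pics/m4.png

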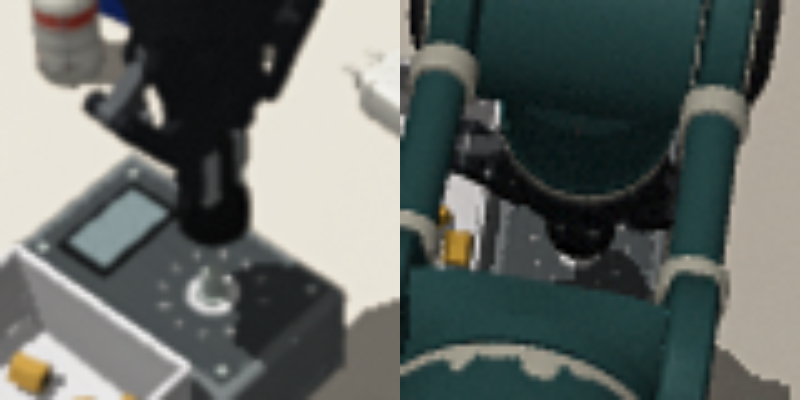

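In the crop, the scene view shows the knob's hub at (215,215), held just above the shaft at (213,290). The top view shows the hub's lower rim at (583,255). I'll measure the hub's rim in both views.

```bash
python3 - <<'E'
from h import *
a=dict(np.load('scene2.npz'));b=dict(np.load('top2.npz'))
for c,(x0,y0,x1,y1) in((a,(296,186,322,208)),(b,(314,188,340,204))):
    g=c['frame'][y0:y1,x0:x1].astype(int).mean(-1)
    print('    ',*['%3d'%u for u in range(x0,x1)])
    for v in range(y0,y1): print(v,' ',*['%3d'%k for k in g[v-y0]])
def proj(c,p):
    q=c['attitude'].T@(np.array(p)-c['eye']); q=c['K']@q; return q[:2]/q[2]
th=np.linspace(0,6.28,90)
for n,c in(('s',a),('t',b)):
  for z in(124,142):
    q=np.array([proj(c,[471+18*np.cos(k),14.4+18*np.sin(k),z]) for k in th]); print(n,z,'bbox',q.min(0).round(2),q.max(0).round(2))
  print('J',(proj(c,[481,14.4,124])-proj(c,[471,14.4,124])).round(2),(proj(c,[471,24.4,124])-proj(c,[471,14.4,124])).round(2),(proj(c,[471,14.4,134])-proj(c,[471,14.4,124])).round(2))
E
```

```text
296 297 298 299 300 301 302 303 304 305 306 307 308 309 310 311 312 313 314 315 316 317 318 319 320 321
186    77  38  16  12  14  15  15  15  17  29  58  74  65  36  12  11  25  50  65 125 220 228 226 225 226 225
187   193 146  76  29  16  15  17  14  15  33  61  72  66  37  13  11  23  49  90 165 227 227 226 225 226 225
188   176 192 186  99  24  13  15  14  17  31  60  73  65  37  13  11  22  53 118 198 229 226 225 226 225 226
189   139 158 163  81  20  13  15  15  15  28  54  72  66  36  13  11  21  54 123 204 228 226 225 225 225 225
190   105 114 124  65  18  13  15  15  15  26  51  72  66  36  12   9  21  51 105 182 229 227 225 225 226 225
191    81  89 109 100  29  15  14  14  14  24  51  72  66  37  13   9  13  29  58 142 226 228 226 225 225 225
192    76  78  90  92  38  17  15  14  16  25  51  73  65  36  11   9   8  10  22  86 186 228 226 225 226 225
193    75  77  78  71  29  18  17  14  15  25  52  72  69  45  15   9   9   7  12  61 162 228 227 225 225 226
194    59  75  77  65  26  19  18  13  14  30  60  72  68  47  14  10  12   8   9  46 146 228 227 226 225 225
195   
[... 2852 characters left out ...]

200    71  72  71  73  74  72  71  88  43   0   0   1   1   7   1  23  15  31  35  31  46 106  70  70  68  69
201    72  72  70  71  71  70  70  76 210 152  27  37  17  21  45  80  29  30  34  25  28  40  75  71  70  66
202    71  72  71 131  70  71  68  69 116 178 211  88  91  93  63  33  29  28  34  31  30  29  34  74  67  67
203    70  72  70  79  71  70  71  72  68  83 117  57  63  53  30  30  27  27  30  28  30  33  30  33  71  65
s 124 bbox [298.99 192.27] [315.86 204.95]
s 142 bbox [298.66 186.61] [315.75 199.33]
J [-3.49 -2.27] [-3.13  2.7 ] [-0.12 -3.12]
t 124 bbox [318.81 187.64] [332.66 201.16]
t 142 bbox [318.82 186.01] [332.87 199.71]
J [ 0.52 -3.71] [-3.81 -0.52] [ 0.06 -0.85]
```

The knob's centre comes out near (470.3,14.2) against the shaft's (472.9,14.6). I'll correct by (+2.5,+0.4) and descend to just above the tip.

Converted, 33 mm is 6.6, 2.5 mm is 0.5.

>>> {"method": "pendant", "body": {
  "motion": [
    [[0.5, -0.12, 2, 0, 0, 0, 3], [0.5, -0.12, 4, 0, 0, 0, 3], [0.5, -0.12, 5.6, 0, 0, 0, 3], [0.5, -0.12, 6.2, 0, 0, 0, 3], [0.5, -0.12, 6.6, 0, 0, 0, 3], [0.5, -0.12, 6.6, 0, 0, 0, 3]]
  ]
}}

```text
time_s: 12.05
tool_pos: [472.9, 16.2, 286.1]
orientation: [[0.997, -0.08, -0.002], [-0.08, -0.997, 0.0], [-0.002, 0.0, -1.0]]
ft_force: [-0.8, 0.1, 0.2]
finger_gap: 7.5
finger_force: 62.2
```

>>> {"method": "pendant", "body": {
  "motion": [
    [[0, 0, 0.2, 0, 0, 0, 3], [0, 0, 0.4, 0, 0, 0, 3], [0, 0, 0.6, 0, 0, 0, 3], [0, 0, 0.8, 0, 0, 0, 3], [0, 0, 0.8, 0, 0, 0, 3]]
  ]
}}

```text
time_s: 12.47
tool_pos: [473.3, 16.3, 283.1]
orientation: [[0.997, -0.08, 0.0], [-0.08, -0.997, 0.0], [0.0, -0.0, -1.0]]
ft_force: [-0.4, 1.0, -0.2]
finger_gap: 7.8
finger_force: 62.2
```

```bash
python3 -c "
from h import *
st()"
```

```text
12.4667 [473.3  16.3 283.1] F [-0.4  1.  -0.2] T [-0.04  0.02  0.04] gap 7.8 62.159632444381714 yaw -0.08
```

Converted, 2 mm is 0.4, 1 mm is 0.2.

>>> {"method": "pendant", "body": {
  "motion": [
    [[0, 0, 0.2, 0, 0, 0, 3], [0, 0, 0.4, 0, 0, 0, 3], [0, 0, 0.6, 0, 0, 0, 3], [0, 0, 0.6, 0, 0, 0, 3]]
  ]
}}

```text
time_s: 12.8
tool_pos: [473.3, 16.1, 280.0]
orientation: [[0.997, -0.08, 0.0], [-0.08, -0.997, -0.0], [0.0, 0.0, -1.0]]
ft_force: [-0.8, -1.3, -0.6]
finger_gap: 7.6
finger_force: 62.1
```

>>> {"method": "pendant", "body": {
  "motion": [
    [[0, 0, 0.2, 0, 0, 0, 3], [0, 0, 0.4, 0, 0, 0, 3], [0, 0, 0.4, 0, 0, 0, 3]]
  ]
}}

```text
time_s: 13.05
tool_pos: [473.4, 16.0, 278.0]
orientation: [[0.997, -0.08, 0.0], [-0.08, -0.997, -0.0], [0.0, 0.0, -1.0]]
ft_force: [-0.6, -2.1, -0.1]
finger_gap: 7.8
finger_force: 62.2
```

```bash
python3 -c "
from h import *
st()"
```

```text
13.05 [473.4  16.  278. ] F [-0.6 -2.1 -0.1] T [-0.39 -0.08 -0.06] gap 7.8 62.226752042770386 yaw -0.08
```

A lateral force is building in -y, so the bore seems to be entering slightly too far toward +y. I'll ease over 1 mm and continue.

>>> {"method": "pendant", "body": {
  "motion": [
    [[0, 0.12, 0, 0, 0, 0, 3], [0, 0.2, 0, 0, 0, 0, 3], [0, 0.2, 0.2, 0, 0, 0, 3], [0, 0.2, 0.4, 0, 0, 0, 3], [0, 0.2, 0.4, 0, 0, 0, 3]]
  ]
}}

```text
time_s: 13.47
tool_pos: [473.0, 15.3, 275.8]
orientation: [[0.997, -0.08, -0.001], [-0.08, -0.997, 0.0], [-0.001, -0.0, -1.0]]
ft_force: [0.1, 0.0, -0.0]
finger_gap: 7.8
finger_force: 62.2
```

>>> {"method": "pendant", "body": {
  "motion": [
    [[0, 0, 0.2, 0, 0, 0, 3], [0, 0, 0.4, 0, 0, 0, 3], [0, 0, 0.4, 0, 0, 0, 3]]
  ]
}}

```text
time_s: 13.72
tool_pos: [473.1, 15.2, 273.8]
orientation: [[0.997, -0.08, -0.0], [-0.08, -0.997, 0.0], [-0.0, -0.0, -1.0]]
ft_force: [0.2, 0.3, -0.4]
finger_gap: 8.3
finger_force: 62.2
```

```bash
python3 -c "
from h import *
st()"
```

```text
13.7167 [473.1  15.2 273.8] F [ 0.2  0.3 -0.4] T [0.   0.03 0.02] gap 8.3 62.161431312561035 yaw -0.08
```

The force has gone and the knob is going down over the shaft. I'll keep descending.

Converted, 3 mm is 0.6, 2 mm is 0.4.

>>> {"method": "pendant", "body": {
  "motion": [
    [[0, 0, 0.2, 0, 0, 0, 3], [0, 0, 0.4, 0, 0, 0, 3], [0, 0, 0.6, 0, 0, 0, 3], [0, 0, 0.6, 0, 0, 0, 3]]
  ]
}}

```text
time_s: 14.05
tool_pos: [473.1, 15.2, 270.8]
orientation: [[0.997, -0.08, -0.0], [-0.08, -0.997, 0.0], [-0.0, -0.0, -1.0]]
ft_force: [0.5, -0.1, -0.1]
finger_gap: 7.9
finger_force: 62.2
```

>>> {"method": "pendant", "body": {
  "motion": [
    [[0, 0, 0.2, 0, 0, 0, 3], [0, 0, 0.4, 0, 0, 0, 3], [0, 0, 0.4, 0, 0, 0, 3]]
  ]
}}

```text
time_s: 14.3
tool_pos: [473.1, 15.2, 268.9]
orientation: [[0.997, -0.08, -0.0], [-0.08, -0.997, 0.0], [-0.0, -0.0, -1.0]]
ft_force: [-0.1, 1.1, -0.8]
finger_gap: 7.8
finger_force: 62.2
```

>>> {"method": "pendant", "body": {
  "motion": [
    [[0, 0, 0.2, 0, 0, 0, 3], [0, 0, 0.4, 0, 0, 0, 3], [0, 0, 0.4, 0, 0, 0, 3]]
  ]
}}

```text
time_s: 14.55
tool_pos: [473.3, 15.2, 267.3]
orientation: [[0.997, -0.08, 0.0], [-0.08, -0.997, 0.0], [0.0, -0.0, -1.0]]
ft_force: [-1.5, 0.3, 3.0]
finger_gap: 7.4
finger_force: 62.7
```

```bash
python3 -c "
from h import *
st()"
```

```text
14.55 [473.3  15.2 267.3] F [-1.5  0.3  3. ] T [0.   0.27 0.05] gap 7.4 62.65419960021973 yaw -0.08
```

Home contact comes at the height expected, with 3 N as the spring starts. Now I'll push through the spring to the stop.

Converted, 2 mm is 0.4, 1 mm is 0.2.

>>> {"method": "pendant", "body": {
  "motion": [
    [[0, 0, 0.2, 0, 0, 0, 3], [0, 0, 0.4, 0, 0, 0, 3], [0, 0, 0.4, 0, 0, 0, 3]]
  ]
}}

```text
time_s: 14.8
tool_pos: [473.3, 15.2, 265.4]
orientation: [[0.997, -0.08, 0.0], [-0.08, -0.997, -0.0], [0.0, -0.0, -1.0]]
ft_force: [-1.5, 0.0, 6.4]
finger_gap: 7.8
finger_force: 62.9
```

>>> {"method": "pendant", "body": {
  "motion": [
    [[0, 0, 0.2, 0, 0, 0, 3], [0, 0, 0.4, 0, 0, 0, 3], [0, 0, 0.4, 0, 0, 0, 3]]
  ]
}}

```text
time_s: 15.05
tool_pos: [473.5, 15.2, 264.3]
orientation: [[0.997, -0.08, 0.0], [-0.08, -0.997, -0.0], [0.0, 0.0, -1.0]]
ft_force: [-4.8, 0.4, 11.4]
finger_gap: 7.5
finger_force: 63.6
```

>>> {"method": "pendant", "body": {
  "motion": [
    [[0, 0, 0.2, 0, 0, 0, 3], [0, 0, 0.2, 0, 0, 0, 3], [0, 0, 0.2, 0, 0, 0, 3]]
  ]
}}

```text
time_s: 15.3
tool_pos: [473.6, 15.2, 264.1]
orientation: [[0.997, -0.08, 0.0], [-0.08, -0.997, -0.0], [0.0, -0.0, -1.0]]
ft_force: [-6.4, -0.6, 15.9]
finger_gap: 7.5
finger_force: 64.3
```

```bash
python3 -c "
from h import *
st()"
```

```text
15.3 [473.6  15.2 264.1] F [-6.4 -0.6 15.9] T [ 0.04  1.25 -0.01] gap 7.5 64.32637810707092 yaw -0.08
```

That puts it at the stop: 16 N against the spring's 8 N, with 4 mm of travel from first contact. I'll ease the side load slightly and verify before handing in.

Converted, -1 mm is -0.2, -0.5 mm is -0.1.

>>> {"method": "pendant", "body": {
  "motion": [
    [[-0.1, 0, 0.1, 0, 0, 0, 3], [-0.2, 0, 0.1, 0, 0, 0, 3], [-0.2, 0, 0.1, 0, 0, 0, 3], [-0.2, 0, 0.1, 0, 0, 0, 3], [-0.2, 0, 0.1, 0, 0, 0, 3], [-0.2, 0, 0.1, 0, 0, 0, 3]]
  ]
}}

```text
time_s: 15.8
tool_pos: [473.2, 15.2, 264.1]
orientation: [[0.997, -0.08, 0.002], [-0.08, -0.997, -0.0], [0.002, -0.0, -1.0]]
ft_force: [-6.3, 0.1, 16.7]
finger_gap: 7.8
finger_force: 64.3
```

```bash
python3 -c "
from h import *
st()
a=cap('scene');b=cap('top'); im=np.hstack([cv2.resize(a['frame'][150:240,240:350,::-1],(440,360)),cv2.resize(b['frame'][140:240,220:320,::-1],(360,360))]);cv2.imwrite('pics/m5.png',im)"
```

```text
15.8 [473.2  15.2 264.1] F [-6.3  0.1 16.7] T [-0.06  0.97 -0.02] gap 7.8 64.34860467910767 yaw -0.08
```

View pics/m5.png

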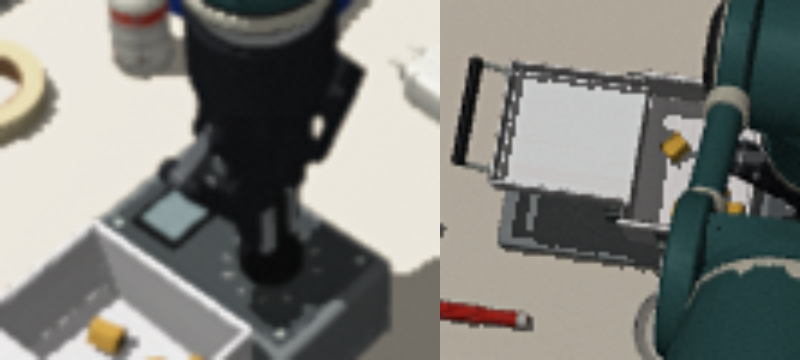

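The knob sits low on the panel at (270,265) in the left half of the crop, still gripped. On the right, the tray is flat and empty and spacers are visible in the hopper. I'm handing in.

```bash
python3 -c "
from station import robot
print(robot.close_job())"
```

```text
the job is handed in; nothing more can be done
None
```

I handed the job in at about 16 s: all five spacers are in the hopper, the tray is back flat, and the knob is on the shaft, pushed to its stop with about 16 N and still gripped. The hand-in call returned no verdict.

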